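Sort print weights by the grip of their soles

TASK

The three paperweights on the dark gridded mat look alike, but one sole still grips well, one is middling and one is worn slippery: first draw each of them at least 5 cm across the mat to feel its drag, leaving it standing on the mat away from where it started. Then set the grippiest flat on the middle of the print on the steep green board and the middling one flat on the middle of the print on the shallow wooden board, where they must stay put without slipping down, and leave the slippery one standing on the mat. Work gently: do not press a weight down hard or bang it down, never tip one over or let one slide off a board, and leave the other things on the table alone.

Things in the scene. Friction and masses are not known exactly. Their poses are not given: they have to be found in the camera images.
- weight_a_mid (a point): one of three look-alike paperweights: light grey steel base 70 x 70 mm, 22 mm high (lowest 4 mm a flat rubber sole), with an upright round wooden handle in the middle, 26 mm across, from 22 to 66 mm above the underside. This point: on the handle's axis, 33 mm above the underside; z up, x and y along the base's sides. Mass 0.62 kg, give or take 5 percent.
- weight_b_mid (a point): another of the three, same build and same point. The soles grip well, middling or badly, which cannot be seen. Sliding over the mat under its own weight alone a weight resists with about 4.2 N, 2.8 N or 0.9 N (each give or take 10 percent), less if partly lifted, more if pressed down.
- weight_c_mid (a point): the third, same build and same point.
- mat: fixed dark mat with a light 40 mm grid, 270 mm along its own x and 340 mm along its own y, 4 mm thick; origin at the centre of its underside (on the table), z up. The weights start in a row along its y, about 110 mm apart, on the half nearer the robot (-x half, 25 to 55 mm off its centre line); the mat beyond them (+x) is free up to a gouge about 115 mm from the centre line.
- steep_top (a point): middle of the top face of the fixed green board, 150 mm up the slope x 150 mm wide, 10 mm thick, with a paper print (orange motif) flush on it. It slopes at 31 degrees, rising towards its own +x (away from the robot); its y is level, its z is vertical. The point is 48 mm above the table. Only the grippiest weight holds on it. Left or right of the mat.
- shallow_top (a point): middle of the top face of the fixed plain wooden board on the other side of the mat, same size as the green one, with a blue print flush on it. It slopes at 22 degrees, rising towards its own +x (away from the robot); its y is level, its z is vertical. The point is 38 mm above the table. The grippiest and the middling weight hold on it, the slippery one slides.
- steep: the same green board as steep_top; origin on the table, straight below that point.
- shallow: the same wooden board as shallow_top; origin on the table, straight below that point.
- gouge: bystander: lino gouge lying near the mat's far edge, 130 mm long, 18 mm high; origin at its underside.
- roller: bystander: ink roller 90 mm wide lying on the table beyond the mat, 180 mm long, 40 mm high; origin under the roller.
- ink_jar: bystander: ink jar, 60 mm across, 75 mm high; origin at the centre of its underside.
- ink_tin: bystander: ink tin, 72 mm across, 60 mm high; origin at the centre of its underside.
- lino_block: bystander: mounted lino block 100 x 75 x 22 mm beyond the left-hand board; origin at the centre of its underside.
- baren: bystander: round hand baren, 90 mm across, 30 mm high, beyond the right-hand board; origin at the centre of its underside.
- brush_mug: bystander: white cup, 76 mm across, 85 mm high; origin at the centre of its underside.
Things that resemble listed ones, but are neither listed nor needed, are in the scene too. Leave any pink look-alike of the part that bears weight_b_mid alone. Leave any yellow look-alike of the part that bears weight_c_mid alone.

How it is judged:
On the way:
1. all three weights have been drawn along and stand on the mat, each more than 35 mm from where it started (distance of each of weight_a_mid, weight_b_mid, weight_c_mid from where it was at the start of the episode above 0.035 m and x of weight_a_mid in the frame of mat between -0.14 and 0.14 m and y of weight_a_mid in the frame of mat between -0.175 and 0.175 m and z of weight_a_mid in the frame of mat between 0.033 and 0.041 m and x of weight_b_mid in the frame of mat between -0.14 and 0.14 m and y of weight_b_mid in the frame of mat between -0.175 and 0.175 m and z of weight_b_mid in the frame of mat between 0.033 and 0.041 m and x of weight_c_mid in the frame of mat between -0.14 and 0.14 m and y of weight_c_mid in the frame of mat between -0.175 and 0.175 m and z of weight_c_mid in the frame of mat between 0.033 and 0.041 m), for 0.1 s.
At the end, for the whole second after the job is handed in: one weight stands flat on the steep green board and another flat on the shallow wooden board, each within about 37 mm of the board's middle and staying put (which only the grippiest and the middling one can do), and the third stands flat on the mat; all three at rest and let go (((distance between weight_a_mid and steep_top below 0.05 m and angle between weight_a_mid's own z axis and vertical between 0.471052 and 0.611052 rad and contact force between weight_a and steep above 1 N and distance between weight_b_mid and shallow_top below 0.05 m and angle between weight_b_mid's own z axis and vertical between 0.313972 and 0.453972 rad and contact force between weight_b and shallow above 1 N and x of weight_c_mid in the frame of mat between -0.14 and 0.14 m and y of weight_c_mid in the frame of mat between -0.175 and 0.175 m and z of weight_c_mid in the frame of mat between 0.033 and 0.041 m and angle between weight_c_mid's own z axis and vertical below 0.08 rad) or (distance between weight_a_mid and steep_top below 0.05 m and angle between weight_a_mid's own z axis and vertical between 0.471052 and 0.611052 rad and contact force between weight_a and steep above 1 N and distance between weight_c_mid and shallow_top below 0.05 m and angle between weight_c_mid's own z axis and vertical between 0.313972 and 0.453972 rad and contact force between weight_c and shallow above 1 N and x of weight_b_mid in the frame of mat between -0.14 and 0.14 m and y of weight_b_mid in the frame of mat between -0.175 and 0.175 m and z of weight_b_mid in the frame of mat between 0.033 and 0.041 m and angle between weight_b_mid's own z axis and vertical below 0.08 rad) or (distance between weight_b_mid and steep_top below 0.05 m and angle between weight_b_mid's own z axis and vertical between 0.471052 and 0.611052 rad and contact force between weight_b and steep above 1 N and distance between weight_a_mid and shallow_top below 0.05 m and angle between weight_a_mid's own z axis and vertical between 0.313972 and 0.453972 rad and contact force between weight_a and shallow above 1 N and x of weight_c_mid in the frame of mat between -0.14 and 0.14 m and y of weight_c_mid in the frame of mat between -0.175 and 0.175 m and z of weight_c_mid in the frame of mat between 0.033 and 0.041 m and angle between weight_c_mid's own z axis and vertical below 0.08 rad) or (distance between weight_b_mid and steep_top below 0.05 m and angle between weight_b_mid's own z axis and vertical between 0.471052 and 0.611052 rad and contact force between weight_b and steep above 1 N and distance between weight_c_mid and shallow_top below 0.05 m and angle between weight_c_mid's own z axis and vertical between 0.313972 and 0.453972 rad and contact force between weight_c and shallow above 1 N and x of weight_a_mid in the frame of mat between -0.14 and 0.14 m and y of weight_a_mid in the frame of mat between -0.175 and 0.175 m and z of weight_a_mid in the frame of mat between 0.033 and 0.041 m and angle between weight_a_mid's own z axis and vertical below 0.08 rad) or (distance between weight_c_mid and steep_top below 0.05 m and angle between weight_c_mid's own z axis and vertical between 0.471052 and 0.611052 rad and contact force between weight_c and steep above 1 N and distance between weight_a_mid and shallow_top below 0.05 m and angle between weight_a_mid's own z axis and vertical between 0.313972 and 0.453972 rad and contact force between weight_a and shallow above 1 N and x of weight_b_mid in the frame of mat between -0.14 and 0.14 m and y of weight_b_mid in the frame of mat between -0.175 and 0.175 m and z of weight_b_mid in the frame of mat between 0.033 and 0.041 m and angle between weight_b_mid's own z axis and vertical below 0.08 rad) or (distance between weight_c_mid and steep_top below 0.05 m and angle between weight_c_mid's own z axis and vertical between 0.471052 and 0.611052 rad and contact force between weight_c and steep above 1 N and distance between weight_b_mid and shallow_top below 0.05 m and angle between weight_b_mid's own z axis and vertical between 0.313972 and 0.453972 rad and contact force between weight_b and shallow above 1 N and x of weight_a_mid in the frame of mat between -0.14 and 0.14 m and y of weight_a_mid in the frame of mat between -0.175 and 0.175 m and z of weight_a_mid in the frame of mat between 0.033 and 0.041 m and angle between weight_a_mid's own z axis and vertical below 0.08 rad)) and linear speed of each of weight_a, weight_b, weight_c below 0.02 m/s); the robot touches nothing.
It fails at once if a weight's sole is pressed or banged on the mat or a board with more than 55 N (contact force between any of weight_a, weight_b, weight_c and mat above 55 N or contact force between any of weight_a, weight_b, weight_c and steep above 55 N or contact force between any of weight_a, weight_b, weight_c and shallow above 55 N).
It fails at once if a weight slides off a board (touches it more than about 56 mm from its middle) ((contact force between weight_a and steep above 0.3 N and distance between weight_a_mid and steep_top above 0.065 m) or (contact force between weight_a and shallow above 0.3 N and distance between weight_a_mid and shallow_top above 0.065 m) or (contact force between weight_b and steep above 0.3 N and distance between weight_b_mid and steep_top above 0.065 m) or (contact force between weight_b and shallow above 0.3 N and distance between weight_b_mid and shallow_top above 0.065 m) or (contact force between weight_c and steep above 0.3 N and distance between weight_c_mid and steep_top above 0.065 m) or (contact force between weight_c and shallow above 0.3 N and distance between weight_c_mid and shallow_top above 0.065 m)).
It fails at once if a weight is tipped by more than 45 degrees (angle between any of weight_a_mid, weight_b_mid, weight_c_mid's own z axis and vertical above 0.8 rad).
It fails at once if a bystander is shifted by more than 30 mm (distance of any of gouge, roller, ink_jar, ink_tin, lino_block, baren, brush_mug from where it was at the start of the episode above 0.03 m).
It also fails if it takes over 72 s, if anything falls off the work surface, if the arm or the gripper's body presses on something with over 40 N, if the wrist force passes 120 N, or if a joint passes its speed limit or range.

ROBOT

A 6-joint arm with a two-finger parallel gripper is mounted at the origin on the work surface. World frame = base frame: x ahead of the robot, y to its left, z up, the work surface at z = 0. Lengths are in m, angles in rad, forces in N, time in s.
With the tool pointing down it reaches from about 0.35 to 0.725 m from the base axis. Payload 6 kg.
Tool frame: the origin (TCP) lies midway between the tips of the shut fingers; the grasp point (between the pads) lies 19 mm behind it (grip_point_offset is the distance from the TCP to the grasp point, in m); z points along the fingers, y is the line along which they close (so a half turn about z gives the same grasp; the last joint's range is limited). The gripper opens to 85 mm and grips with 20 to 120 N. Pads are 22 mm wide; open, the fingers measure 114 mm over their backs; the gripper's body (76 mm by 85 mm) begins 54 mm behind the grasp point. The pads swing forward as they close: fully open they stand 13 mm farther back than shut.
Start: joints at [-0.816, 0.04, 0.085, 0, -1.615, -0.334], TCP at [0.245, -0.548, 0.231] pointing down, gripper open.
Joint ranges: [-2.56, 2.56], [-1.29, 2.01], [-1.08, 1.49], [-3.29, 1.98], [-2.81, -0.18], [-2.99, 2.99]. Speed limits (rad/s): [2.57, 2.57, 3.01, 3.14, 3.14, 3.14].

INTERFACE

Orientations are given as a unit quaternion [x, y, z, w].
In Python, from bench import read_state, grab_frame, finish_job, grip_point_offset gives the robot as it stands. The module is installed in compiled form; this text tells all that it offers.
- The arm moves only by the shell command python3 -m inch 'ROWS' [OPENING]. ROWS is text: rows parted by semicolons, each of 4 numbers parted by spaces: the shift along the tool's x, y, z in m, then the turn about the tool's z in degrees. In form: tx ty tz twist; .... A call has exactly 5 rows; each row is the pose to reach, as a shift and turn from the pose commanded when the call began, along the tool's axes at that moment; what a row does not reach only later rows make up. A row lasts 1/12 s, in which the tool goes at most 41.7 mm and 7.16 degrees, less where a joint would pass 70% of its speed; a pose out of reach is approached as far as the arm can. A call with a gripper value outside its range is refused whole. OPENING is the opening, from -1 (shut) to 1 (fully open), set as the call begins (- or left out, the last holds). The fingers move at their own pace and stop on an object; the grip force is fixed at half the most. Time passes only in rows, so rows that repeat a pose let the fingers close, or fill a call up. It gives the time, the measured TCP pose, the force, the opening and the grip force at its end, in the units of the state.
- read_state(): the state, without advancing time (a new reading comes with each control period).
- grab_frame(name): name is "side" or "top"; returns a dict with "pixels" (480x640x3 uint8, red, green, blue), "fx", "fy", "cx", "cy" (pixels), "extrinsics" (4x4, takes a point from world to camera coordinates). Camera axes: x right, y up, looking along -z (the intrinsics and any distortion apply to the point x, -y, -z); pixel columns grow to the right and rows downward; lengths in m; the calibration is good to about 2 mm. A picture is of the moment at which its call begins. There is no depth.
- finish_job(): hands the job in; it is judged then, once.
The state is a dict: "t": time; "joints": joint angles; "joint_velocities": joint speeds; "joint_efforts": joint torques, N m; "tcp_pos": TCP position; "tool_rot": TCP orientation; "ft_force": force on the tool from outside, world axes, zero at the start; "moment": the same for the moment, N m; "gripper_width": finger opening in m; "finger_force": force on a finger pad.
Only numpy, scipy, OpenCV 4.12 (cv2) and the standard library are available. Lean on these libraries where they do the work, as an engineer would, in place of code of your own. Each camera call takes 0.05 s, during which the arm holds its last target. There are 200 camera calls.

## Working session

There is one attempt and no reset: what is moved stays moved. The work goes in short steps, Python scripts to look and compute and a shell command to move; the robot and the scene stay as the last step left them, time stands still between calls to the robot, and variables do not carry over. Pictures are saved under pics/ and viewed, at most 13 in all, crops included, and the job is handed in when it is done.

```bash
mkdir -p pics; ls
python3 - <<'E'
from bench import *
import cv2,numpy as np
s=read_state();print(s,grip_point_offset)
for n in("top","side"):
    f=grab_frame(n);cv2.imwrite(f"pics/{n}0.png",f["pixels"][:,:,::-1]);print(n,f["fx"],f["fy"],f["cx"],f["cy"],np.round(f["extrinsics"],4).tolist(),[k for k in f])
E
```

```text
pics
{'t': 0.0, 'joints': array([-8.16273341e-01,  4.08326621e-02,  8.38073868e-02, -5.06417350e-04,
       -1.61547611e+00, -3.33695247e-01]), 'joint_velocities': array([-9.09078813e-04,  3.53707491e-04,  1.24298576e-04,  7.15625145e-04,
        8.53247925e-05,  1.58140005e-03]), 'joint_efforts': array([ 8.01402166e-04, -3.68210900e+01,  3.47412443e+01,  6.93248659e+00,
       -5.38889886e-03,  1.25957894e-05]), 'tcp_pos': array([ 0.24506535, -0.54731521,  0.23025677]), 'tool_rot': array([-2.08875426e-01,  9.77941852e-01,  8.60363134e-04, -2.24882173e-04]), 'ft_force': array([0.03393147, 0.17828898, 0.16084302]), 'moment': array([0.0443407 , 0.02417928, 0.02101739]), 'finger_force': 0.0, 'gripper_width': 0.08519432086442778} 0.0187
top 604.3105591246048 604.3105591246048 319.12994246736724 242.75917361980422 [[0.0284, -0.9996, 0.0055, -0.0303], [0.9931, 0.0289, 0.1138, -0.5345], [-0.1139, 0.0022, 0.9935, -1.2803], [0.0, 0.0, 0.0, 1.0]] ['pixels', 'fx', 'fy', 'cx', 'cy', 'extrinsics']
side 518.6249764704058 518.6249764704058 321.0470816924503 252.21652061416825 [[-0.8488, -0.5285, -0.017, 0.46], [0.3977, -0.6594, 0.638, -0.2499], [-0.3484, 0.5347, 0.7698, -0.9079], [0.0, 0.0, 0.0, 1.0]] ['pixels', 'fx', 'fy', 'cx', 'cy', 'extrinsics']
```

View pics/top0.png

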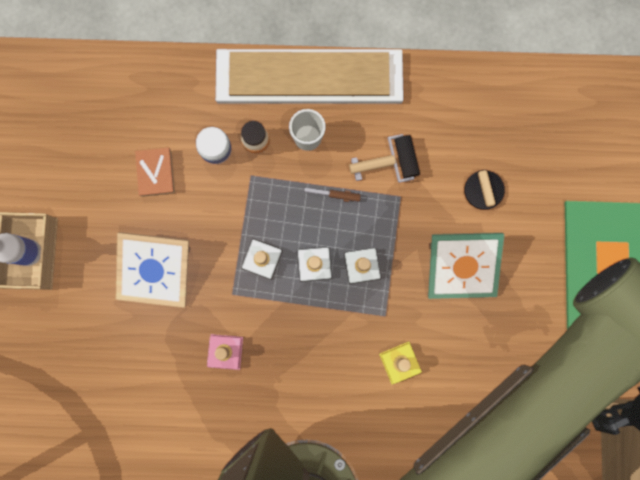

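View pics/side0.png

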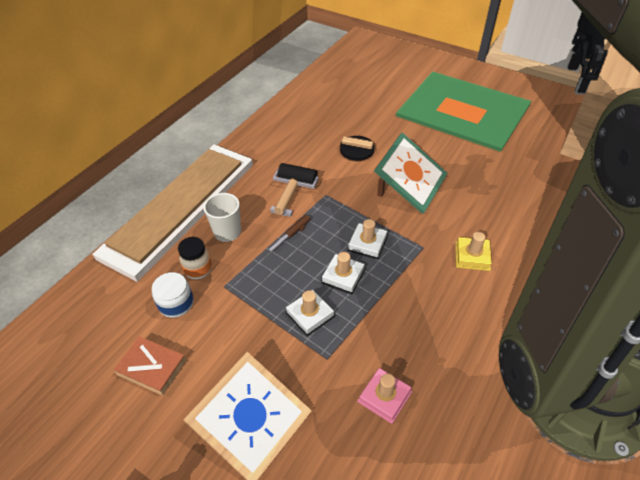

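Top view: weights sit at about (262,259), (314,264) and (362,265) on the mat, with the blue print at (151,270) and the orange at (466,267). Next I'll measure them.

```bash
cat > h.py <<'E'
from bench import *
import cv2,numpy as np
def cast(f,uv,p0,n):
    E=np.array(f["extrinsics"]);R=E[:3,:3];C=-R.T@E[:3,3]
    uv=np.atleast_2d(uv).astype(float)
    d=np.c_[(uv[:,0]-f["cx"])/f["fx"],-(uv[:,1]-f["cy"])/f["fy"],-np.ones(len(uv))]@R
    return C+d*(((np.array(p0)-C)@n)/(d@n))[:,None]
def blobs(mask,amin):
    mask=cv2.morphologyEx(mask.astype(np.uint8),cv2.MORPH_OPEN,np.ones((3,3)))
    c,_=cv2.findContours(mask,cv2.RETR_EXTERNAL,cv2.CHAIN_APPROX_NONE)
    return [k[:,0,:] for k in c if cv2.contourArea(k)>amin]
def rect(P):
    (c,s,a)=cv2.minAreaRect((P*1000).astype(np.float32)); a=(a+45)%90-45
    return np.round(np.array(c),1),np.round(s,1),round(a,1)
Z=np.array([0,0,1.])
def hsv(f): return cv2.cvtColor(f["pixels"],cv2.COLOR_RGB2HSV).astype(int)
E
python3 - <<'E'
from h import *
f=grab_frame("top");h=hsv(f);H,S,V=h[...,0],h[...,1],h[...,2]
white=(S<45)&(V>150)
for k in blobs(white,200):
    m=k.mean(0)
    if not(100<m[0]<520 and 220<m[1]<310):continue
    if 230<m[0]<400:
        P=cast(f,k,[0,0,.024],Z);print("weight",m.round(),rect(P[:,:2]))
    else:
        a,z=(np.radians(22),.038) if m[0]<250 else (np.radians(31),.048)
        n=np.array([-np.sin(a),0,np.cos(a)]);cc=k.min(0)/2+k.max(0)/2
        c0=cast(f,cc,[0,0,z],Z)[0]
        for i in range(3):
            P=cast(f,k,c0,n);ex=np.array([np.cos(a),0,np.sin(a)])
            Q=np.c_[(P-c0)@ex,P[:,1]-c0[1]];r=rect(Q)
            c0=c0+ex*r[0][0]/1e3+np.array([0,1,0])*r[0][1]/1e3
        print("board",m.round(),c0,r)
sel=(slice(225,310),)
for nm,mk,z in(("blue",(H>100)&(H<130)&(S>100),.038),("orange",(H>5)&(H<20)&(S>150)&(V>150),.048)):
    for k in blobs(mk,200):
        m=(k.min(0)+k.max(0))/2
        if 225<m[1]<310 and (100<m[0]<200 or 430<m[0]<500):print(nm,m,cast(f,m,[0,0,z],Z))
dark=(S<70)&(V<125);dark[:170]=0;dark[320:]=0;dark[:,:225]=0;dark[:,405:]=0
dark=cv2.morphologyEx(dark.astype(np.uint8),cv2.MORPH_CLOSE,np.ones((5,5)))
for k in blobs(dark,5000):print("mat",rect(cast(f,k,[0,0,.004],Z)[:,:2]))
E
```

```text
weight [362. 265.] (array([ 489.8, -109.2]), array([67., 67.]), 10.6)
weight [314. 264.] (array([489.8,  -4.9]), array([67.5, 66.9]), 6.6)
weight [261. 259.] (array([497.8, 110.2]), array([67.9, 67.4]), -18.8)
board [151. 270.] [0.46390053 0.34332585 0.03792508] (array([ 0., -0.]), array([125.8, 126.8]), -5.2)
board [465. 266.] [ 0.49003589 -0.32761769  0.04722744] (array([-0., -0.]), array([130.5, 128.8]), 2.7)
blue [151.  270.5] [[0.46405515 0.343495   0.038     ]]
orange [465. 267.] [[ 0.49019075 -0.32738318  0.048     ]]
mat (array([533.7, -10.7]), array([337.4, 267.5]), -6.6)
```

```bash
cat >> h.py <<'E'
def psi():
    x,y,z,w=read_state()["tool_rot"]; return np.arctan2(-2*(x*y-z*w),1-2*(x*x+z*z))
def to(x,y,z,deg,p=None,ps=None):
    "tool-frame shift (mm) and twist (deg) from present pose (or given) to a world target (m)"
    p=read_state()["tcp_pos"] if p is None else np.array(p); ps=psi() if ps is None else np.radians(ps)
    d=np.array([x,y,z])-p
    print("tool mm",np.round(1000*np.array([-d[0]*np.cos(ps)-d[1]*np.sin(ps),-d[0]*np.sin(ps)+d[1]*np.cos(ps),-d[2]]),1),"twist",round(np.degrees(ps)-deg,1),"now",p.round(4),round(np.degrees(ps),2))
E
python3 -c "
from h import *
to(.490,-.109,.15,10.6)"
```

```text
tool mm [-402.7  300.1   80.5] twist 13.5 now [ 0.2451 -0.5474  0.2305] 24.11
```

```bash
python3 -m inch '-0.02 0.015 0.004 0; -0.05 0.037 0.01 0; -0.08 0.06 0.016 0; -0.11 0.082 0.022 0; -0.14 0.104 0.028 0' 1
python3 -m inch '-0.03 0.022 0.006 0; -0.06 0.045 0.012 0; -0.09 0.067 0.018 0; -0.12 0.089 0.024 0; -0.15 0.112 0.03 0'
python3 -m inch '-0.03 0.022 0.006 3; -0.06 0.045 0.012 7; -0.09 0.067 0.018 11; -0.113 0.084 0.0225 13.5; -0.113 0.084 0.0225 13.5'
python3 -c "
from h import *
to(.490,-.109,.033,10.6)"
```

```text
t: 0.57
tcp_pos: [0.3307, -0.394, 0.2026]
tool_rot: [-0.209, 0.978, 0.0, -0.0]
ft_force: [0.7, 0.1, -0.1]
gripper_width: 0.0852
finger_force: 0.0
t: 0.98
tcp_pos: [0.422, -0.2302, 0.173]
tool_rot: [-0.209, 0.978, 0.0, 0.0]
ft_force: [1.2, -0.4, 0.2]
gripper_width: 0.0854
finger_force: 0.0
t: 1.4
tcp_pos: [0.4913, -0.1053, 0.1488]
tool_rot: [-0.093, 0.996, 0.001, -0.001]
ft_force: [-1.0, -0.8, -1.0]
gripper_width: 0.0854
finger_force: 0.0
tool mm [  2.   -3.4 115.8] twist 0.1 now [ 0.4913 -0.1053  0.1488] 10.71
```

```bash
python3 -m inch '0.001 -0.002 0.03 0; 0.002 -0.0035 0.06 0; 0.002 -0.0035 0.09 0; 0.002 -0.0035 0.11 0; 0.002 -0.0035 0.115 0' 1
python3 -m inch '0 0 0 0; 0 0 0 0; 0 0 0 0; 0 0 0 0; 0 0 0 0' -1
python3 -m inch '0 0 0 0; 0 0 0 0; 0 0 0 0; 0 0 0 0; 0 0 0 0'
python3 -c "
from h import *
f=grab_frame('side');cv2.imwrite('pics/s1.png',cv2.resize(f['pixels'][150:350,250:500,::-1],(750,600)))
p=read_state()['tcp_pos'];to(p[0]+.0596,p[1]-.0069,p[2],10.6);print(read_state()['ft_force'])"
```

```text
t: 1.82
tcp_pos: [0.4863, -0.113, 0.0314]
tool_rot: [-0.092, 0.996, 0.001, -0.003]
ft_force: [-0.9, 0.6, 0.4]
gripper_width: 0.0856
finger_force: 0.0
t: 2.23
tcp_pos: [0.49, -0.1124, 0.0373]
tool_rot: [-0.093, 0.996, 0.0, 0.001]
ft_force: [-1.2, 4.3, 3.9]
gripper_width: 0.0259
finger_force: 8.0
t: 2.65
tcp_pos: [0.4902, -0.1126, 0.0376]
tool_rot: [-0.093, 0.996, 0.0, 0.001]
ft_force: [-1.2, 2.4, 6.1]
gripper_width: 0.0244
finger_force: 59.1
tool mm [-57.3 -17.8  -0. ] twist 0.0 now [ 0.4902 -0.1126  0.0375] 10.64
[-0.8291802   3.57482507  5.99379457]
```

View pics/s1.png

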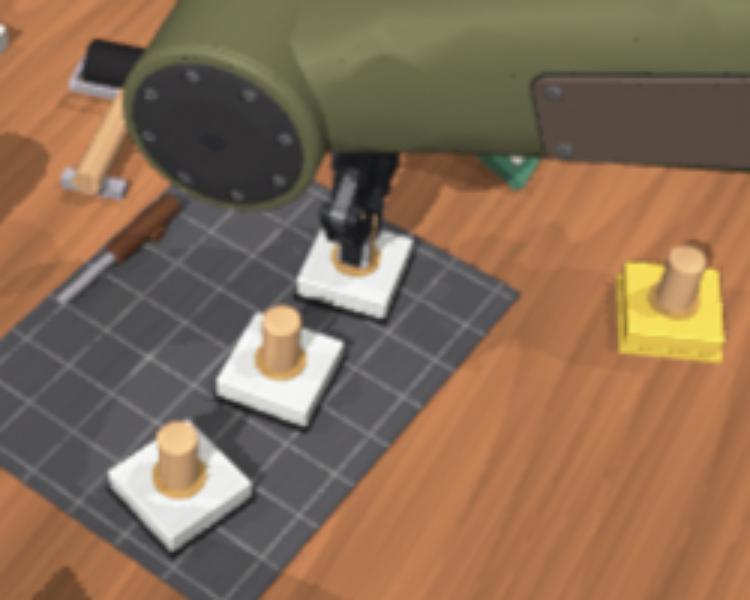

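Weight C is properly gripped and slightly pressed (6 N). I'll ease it up, then draw it along the mat.

```bash
python3 -m inch '0 0 -0.001 0; 0 0 -0.001 0; 0 0 -0.001 0; 0 0 -0.001 0; 0 0 -0.001 0'
for i in 1; do python3 -m inch '-0.004 -0.0012 0 0; -0.008 -0.0024 0 0; -0.012 -0.0036 0 0; -0.016 -0.0048 0 0; -0.02 -0.006 0 0' 
python3 -c "
from h import *
s=read_state();print(s['ft_force'],s['tcp_pos'])"; done
```

```text
t: 3.12
tcp_pos: [0.4898, -0.1127, 0.0376]
tool_rot: [-0.093, 0.996, 0.0, 0.001]
ft_force: [2.1, 3.4, 5.3]
gripper_width: 0.0244
finger_force: 59.2
t: 3.53
tcp_pos: [0.5083, -0.1163, 0.0376]
tool_rot: [-0.092, 0.996, -0.001, -0.002]
ft_force: [-8.5, 0.7, 12.0]
gripper_width: 0.0248
finger_force: 60.3
[-8.47026939  0.74207211 12.04281578] [ 0.50834252 -0.11631033  0.03759422]
```

```bash
python3 -m inch '0 0 -0.002 0; 0 0 -0.002 0; -0.004 -0.0012 -0.002 0; -0.008 -0.0024 -0.002 0; -0.012 -0.0036 -0.002 0'
python3 -m inch '-0.004 -0.0012 0 0; -0.008 -0.0024 0 0; -0.012 -0.0036 0 0; -0.016 -0.0048 0 0; -0.02 -0.006 0 0'
```

```text
t: 3.95
tcp_pos: [0.5217, -0.1166, 0.0377]
tool_rot: [-0.092, 0.996, 0.0, -0.001]
ft_force: [-1.4, -0.6, -3.5]
gripper_width: 0.0248
finger_force: 59.5
t: 4.37
tcp_pos: [0.5433, -0.1186, 0.0382]
tool_rot: [-0.092, 0.996, 0.0, -0.0]
ft_force: [0.2, -0.2, -6.5]
gripper_width: 0.0243
finger_force: 59.3
```

```bash
python3 -m inch '0 0 0.0014 0; 0 0 0.0014 0; -0.004 -0.0012 0.0014 0; -0.008 -0.0024 0.0014 0; -0.012 -0.0036 0.0014 0'
python3 -m inch '-0.003 -0.0008 0 0; -0.006 -0.0016 0 0; -0.009 -0.0024 0 0; -0.012 -0.0032 0 0; -0.015 -0.004 0 0' 
python3 -m inch '0 0 0 0; 0 0 0 0; 0 0 0 0; 0 0 0 0; 0 0 0 0'
```

```text
t: 4.78
tcp_pos: [0.5558, -0.1201, 0.0377]
tool_rot: [-0.093, 0.996, -0.0, 0.0]
ft_force: [-3.1, -0.0, -1.6]
gripper_width: 0.0246
finger_force: 59.4
t: 5.2
tcp_pos: [0.5713, -0.1214, 0.0376]
tool_rot: [-0.092, 0.996, -0.0, -0.0]
ft_force: [-3.0, 1.3, 0.5]
gripper_width: 0.0247
finger_force: 59.5
t: 5.62
tcp_pos: [0.5714, -0.1212, 0.0376]
tool_rot: [-0.092, 0.996, 0.0, 0.001]
ft_force: [2.0, -0.5, -1.7]
gripper_width: 0.0245
finger_force: 59.5
```

```bash
python3 -m inch '0 0 0 0; 0 0 0 0; 0 0 0 0; 0 0 -0.02 0; 0 0 -0.055 0' 1
python3 -c "
from h import *
s=read_state();print(s['ft_force'],s['tcp_pos'])
to(.490,-.005,.105,6.6)"
```

```text
t: 6.03
tcp_pos: [0.5682, -0.1209, 0.0884]
tool_rot: [-0.092, 0.996, 0.001, -0.004]
ft_force: [0.4, 1.0, 0.6]
gripper_width: 0.0827
finger_force: 0.0
[0.3534588  1.01315658 0.64848446] [ 0.56821102 -0.12094293  0.08842176]
tool mm [ 55.6 128.3 -16.6] twist 4.0 now [ 0.5682 -0.1209  0.0884] 10.59
```

```bash
python3 -m inch '0 0 -0.012 0; 0.014 0.03 -0.015 0; 0.032 0.07 -0.015 2; 0.05 0.108 -0.015 4; 0.059 0.1285 -0.015 4'
python3 -m inch '0 0 0 0; 0 0 0 0; 0 0 0 0; 0 0 0.02 0; 0 0 0.04 0'
python3 -c "
from h import *
to(.490,-.005,.0385,6.6)"
```

```text
t: 6.45
tcp_pos: [0.4879, -0.004, 0.1079]
tool_rot: [-0.057, 0.998, 0.001, 0.001]
ft_force: [-0.3, -1.0, 0.5]
gripper_width: 0.0855
finger_force: 0.0
t: 6.87
tcp_pos: [0.4907, -0.0063, 0.0681]
tool_rot: [-0.057, 0.998, 0.0, 0.001]
ft_force: [0.4, -0.1, -0.3]
gripper_width: 0.0855
finger_force: 0.0
tool mm [ 0.6  1.4 29.6] twist -0.1 now [ 0.4907 -0.0063  0.0681] 6.54
```

```bash
python3 -m inch '0 0.001 0.012 0; 0 0.001 0.024 0; 0 0.001 0.029 0; 0 0.001 0.029 0; 0 0.001 0.029 0'
python3 -m inch '0 0 0 0; 0 0 0 0; 0 0 0 0; 0 0 0 0; 0 0 0 0' -1
python3 -m inch '0 0 0 0; 0 0 0 0; 0 0 0 0; 0 0 0 0; 0 0 0 0'
python3 -m inch '-0.004 -0.0009 0 0; -0.008 -0.0018 0 0; -0.012 -0.0027 0 0; -0.016 -0.0036 0 0; -0.02 -0.0046 0 0'
```

```text
t: 7.28
tcp_pos: [0.4896, -0.0051, 0.0389]
tool_rot: [-0.058, 0.998, -0.0, 0.0]
ft_force: [0.4, 0.1, 0.8]
gripper_width: 0.085
finger_force: 0.0
t: 7.7
tcp_pos: [0.4894, -0.0047, 0.0387]
tool_rot: [-0.058, 0.998, 0.0, 0.0]
ft_force: [-1.8, 4.8, 7.8]
gripper_width: 0.0257
finger_force: 8.4
t: 8.12
tcp_pos: [0.4895, -0.0046, 0.0389]
tool_rot: [-0.058, 0.998, 0.0, 0.0]
ft_force: [-1.8, 2.0, 5.1]
gripper_width: 0.0245
finger_force: 59.2
t: 8.53
tcp_pos: [0.5097, -0.0073, 0.0389]
tool_rot: [-0.058, 0.998, -0.0, -0.0]
ft_force: [-4.5, 0.3, 7.0]
gripper_width: 0.0248
finger_force: 59.7
```

```bash
python3 -m inch '-0.004 -0.0009 0 0; -0.008 -0.0018 0 0; -0.012 -0.0027 0 0; -0.016 -0.0036 0 0; -0.02 -0.0046 0 0'
python3 -m inch '-0.004 -0.0009 0 0; -0.008 -0.0018 0 0; -0.012 -0.0027 0 0; -0.016 -0.0036 0 0; -0.02 -0.0046 0 0'
python3 -m inch '-0.003 -0.0007 0 0; -0.006 -0.0014 0 0; -0.009 -0.002 0 0; -0.012 -0.0027 0 0; -0.015 -0.0034 0 0'
```

```text
t: 8.95
tcp_pos: [0.5301, -0.0096, 0.0389]
tool_rot: [-0.058, 0.998, -0.0, -0.0]
ft_force: [-3.4, 0.2, 6.7]
gripper_width: 0.0247
finger_force: 59.7
t: 9.37
tcp_pos: [0.5504, -0.0119, 0.0389]
tool_rot: [-0.058, 0.998, -0.0, -0.0]
ft_force: [-3.7, 0.3, 6.3]
gripper_width: 0.0247
finger_force: 59.7
t: 9.78
tcp_pos: [0.5657, -0.0135, 0.039]
tool_rot: [-0.058, 0.998, -0.0, -0.0]
ft_force: [-3.7, 1.1, 7.6]
gripper_width: 0.0244
finger_force: 59.7
```

```bash
python3 -m inch '0 0 0 0; 0 0 0 0; 0 0.002 0 0; 0 0.005 0 0; 0 0.008 0 0' -0.1
python3 -m inch '0 0.003 0 0; 0 0.006 0 0; 0 0.009 0 0; 0 0.012 0 0; 0 0.015 0 0'
python3 -m inch '0 0.003 0 0; 0 0.006 0 0; 0 0.009 0 0; 0 0.012 0 0; 0 0.015 0 0'
```

```text
t: 10.2
tcp_pos: [0.5644, -0.0053, 0.038]
tool_rot: [-0.058, 0.998, -0.0, -0.0]
ft_force: [0.0, -2.5, -0.7]
gripper_width: 0.0387
finger_force: 1.0
t: 10.62
tcp_pos: [0.5629, 0.0099, 0.0383]
tool_rot: [-0.058, 0.998, 0.0, -0.0]
ft_force: [0.8, -0.9, -1.6]
gripper_width: 0.0384
finger_force: 0.7
t: 11.03
tcp_pos: [0.5613, 0.0248, 0.0384]
tool_rot: [-0.058, 0.998, 0.0, -0.0]
ft_force: [0.9, -1.9, -1.4]
gripper_width: 0.0383
finger_force: 0.7
```

```bash
python3 -m inch '0 -0.006 0 0; 0 -0.006 -0.03 0; 0 -0.006 -0.07 0; 0.02 0.03 -0.07 -7; 0.04 0.06 -0.07 -14' 1
python3 -c "
from h import *
to(.498,.110,.108,83.4)
print(np.degrees(read_state()['joints']).round())"
```

```text
t: 11.45
tcp_pos: [0.5162, 0.0799, 0.1116]
tool_rot: [-0.18, 0.984, 0.001, 0.003]
ft_force: [-0.7, 1.5, -0.5]
gripper_width: 0.0854
finger_force: 0.0
tool mm [ 6.4 34.6  3.6] twist -62.7 now [0.5162 0.0799 0.1116] 20.73
[  31.   -9.  -18.    0.  -80. -100.]
```

```bash
python3 -m inch '0.006 0.034 0 -7; 0.006 0.034 0 -14; 0.006 0.034 0 -21; 0.006 0.034 0 -28; 0.006 0.034 0 -35' 1
python3 -m inch '0 0 0 -7; 0 0 0 -14; 0 0 0 -21; 0 0 0 -28; 0 0 0 -28'
python3 -c "
from h import *
to(.498,.110,.0385,83.4)"
```

```text
t: 11.87
tcp_pos: [0.4972, 0.1095, 0.1089]
tool_rot: [-0.47, 0.883, 0.0, 0.001]
ft_force: [0.0, -1.0, -1.1]
gripper_width: 0.085
finger_force: 0.0
t: 12.28
tcp_pos: [0.4973, 0.1092, 0.1088]
tool_rot: [-0.668, 0.744, 0.0, 0.0]
ft_force: [-0.4, 0.5, 0.6]
gripper_width: 0.0854
finger_force: 0.0
tool mm [-0.9 -0.6 70.3] twist 0.5 now [0.4973 0.1092 0.1088] 83.86
```

Now push weight A with the fingers around its handle but not gripping, along the mat's +x (tool −y).

```bash
python3 -m inch '-0.001 0 0.025 0; -0.001 0 0.05 0; -0.001 0 0.065 0; -0.001 0 0.07 0; -0.001 0 0.07 0' 1
python3 -m inch '0 0 0 0; 0 0 0 0; 0 -0.002 0 0; 0 -0.004 0 0; 0 -0.007 0 0' -0.1
python3 -m inch '0 -0.003 0 0; 0 -0.006 0 0; 0 -0.009 0 0; 0 -0.012 0 0; 0 -0.015 0 0'
python3 -m inch '0 -0.003 0 0; 0 -0.006 0 0; 0 -0.009 0 0; 0 -0.012 0 0; 0 -0.015 0 0'
python3 -m inch '0 -0.003 0 0; 0 -0.006 0 0; 0 -0.009 0 0; 0 -0.012 0 0; 0 -0.015 0 0'
python3 -m inch '0 -0.003 0 0; 0 -0.006 0 0; 0 -0.009 0 0; 0 -0.012 0 0; 0 -0.015 0 0'
```

```text
t: 12.7
tcp_pos: [0.4966, 0.1097, 0.0373]
tool_rot: [-0.666, 0.746, 0.0, -0.001]
ft_force: [0.1, -0.2, 0.6]
gripper_width: 0.0852
finger_force: 0.0
t: 13.12
tcp_pos: [0.5047, 0.1096, 0.0391]
tool_rot: [-0.667, 0.745, -0.0, 0.001]
ft_force: [-0.2, 0.5, -0.2]
gripper_width: 0.0383
finger_force: 0.0
t: 13.53
tcp_pos: [0.5184, 0.1078, 0.0388]
tool_rot: [-0.667, 0.745, 0.001, -0.001]
ft_force: [-8.4, 0.6, 7.6]
gripper_width: 0.0385
finger_force: 4.1
t: 13.95
tcp_pos: [0.5333, 0.1061, 0.0388]
tool_rot: [-0.667, 0.745, 0.001, -0.001]
ft_force: [-8.4, 0.5, 6.4]
gripper_width: 0.0387
finger_force: 4.1
t: 14.37
tcp_pos: [0.5482, 0.1044, 0.0388]
tool_rot: [-0.667, 0.745, 0.001, -0.001]
ft_force: [-7.0, 1.5, 6.5]
gripper_width: 0.0386
finger_force: 4.1
t: 14.78
tcp_pos: [0.5631, 0.1028, 0.0388]
tool_rot: [-0.667, 0.745, 0.001, -0.001]
ft_force: [-8.1, 1.1, 5.9]
gripper_width: 0.0386
finger_force: 4.1
```

```bash
python3 -m inch '0 0.006 0 0; 0 0.006 -0.03 0; 0 0.006 -0.07 0; -0.02 0.02 -0.1 0; -0.055 0.035 -0.12 0' 1
python3 -m inch '-0.037 0.02 -0.01 7; -0.073 0.04 -0.02 14; -0.11 0.06 -0.03 21; -0.14 0.08 -0.04 28; -0.15 0.085 -0.05 35'
python3 -m inch '0 0 0 7; 0 0 0 14; 0 0 0 21; 0 0 0 28; 0 0 0 35'
python3 - <<'E'
from h import *
f=grab_frame("top");h=hsv(f);S,V=h[...,1],h[...,2]
cv2.imwrite("pics/t2.png",f["pixels"][:,:,::-1])
for k in blobs((S<45)&(V>150),200):
    m=k.mean(0)
    if 225<m[0]<410 and 190<m[1]<300: print(m.round(),rect(cast(f,k,[0,0,.024],Z)[:,:2]))
print(read_state()['tcp_pos'],np.degrees(psi()))
E
```

```text
t: 15.2
tcp_pos: [0.5366, 0.1589, 0.1622]
tool_rot: [-0.665, 0.747, -0.001, 0.002]
ft_force: [1.8, 1.5, 0.6]
gripper_width: 0.0852
finger_force: 0.0
t: 15.62
tcp_pos: [0.4657, 0.3213, 0.2075]
tool_rot: [-0.419, 0.908, 0.0, -0.0]
ft_force: [0.8, -0.1, 0.2]
gripper_width: 0.0854
finger_force: 0.0
t: 16.03
tcp_pos: [0.4676, 0.3188, 0.2076]
tool_rot: [-0.126, 0.992, 0.0, 0.0]
ft_force: [0.5, 0.0, 0.3]
gripper_width: 0.0855
finger_force: 0.0
[304. 230.] (array([563.7,  18.5]), array([68.5, 67.6]), 6.9)
[266. 233.] (array([555.3, 102.7]), array([68.5, 68.1]), -23.3)
[368. 228.] (array([ 572.3, -121.1]), array([67.7, 68.3]), 10.2)
[0.46763713 0.31870379 0.20765169] 14.049938248517138
```

View pics/t2.png

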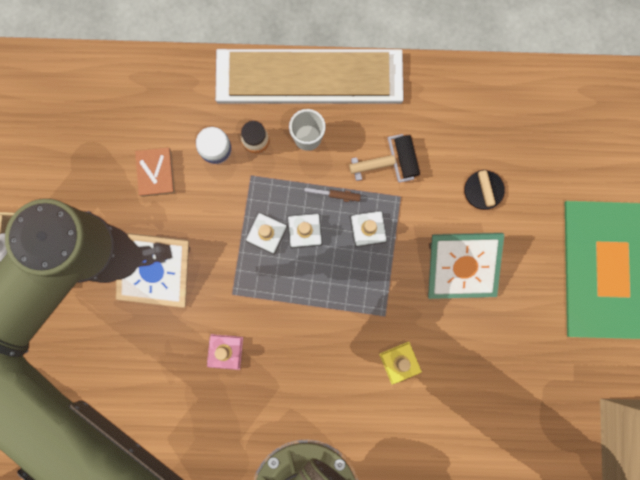

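The picture shows A at (266,233), B at (304,230) and C at (368,228), all standing upright on the mat. Drag readings give A as grippiest, C as middling and B as slippery. Next, pick up A.

```bash
python3 -c "
from h import *
to(.555,.103,.11,-23.3)"
```

```text
tool mm [ -32.4 -230.5   97.7] twist 37.3 now [0.4676 0.3187 0.2077] 14.05
```

```bash
python3 -m inch '-0.005 -0.038 0.01 0; -0.01 -0.076 0.02 0; -0.016 -0.114 0.03 0; -0.021 -0.15 0.04 0; -0.026 -0.185 0.055 0' 1
python3 -m inch '-0.003 -0.023 0.02 7; -0.0064 -0.0455 0.043 14; -0.0064 -0.0455 0.043 21; -0.0064 -0.0455 0.043 28; -0.0064 -0.0455 0.043 35'
python3 -m inch '0 0 0 2.3; 0 0 0 2.3; 0 0 0 2.3; 0 0 0 2.3; 0 0 0 2.3'
python3 -c "
from h import *
to(.555,.103,.0395,-23.3)"
```

```text
t: 16.5
tcp_pos: [0.541, 0.1449, 0.1535]
tool_rot: [-0.131, 0.991, 0.0, 0.001]
ft_force: [-0.3, 0.3, 1.2]
gripper_width: 0.0856
finger_force: 0.0
t: 16.92
tcp_pos: [0.5579, 0.1032, 0.109]
tool_rot: [0.177, 0.984, -0.0, -0.0]
ft_force: [0.6, -1.0, 0.2]
gripper_width: 0.0853
finger_force: 0.0
t: 17.33
tcp_pos: [0.558, 0.1042, 0.1098]
tool_rot: [0.194, 0.981, 0.0, 0.0]
ft_force: [-0.3, -0.1, 0.8]
gripper_width: 0.0854
finger_force: 0.0
tool mm [ 2.3 -2.2 70.3] twist 0.9 now [0.558  0.1042 0.1098] -22.38
```

```bash
python3 -m inch '0.002 -0.002 0.025 0.9; 0.002 -0.002 0.05 0.9; 0.002 -0.002 0.065 0.9; 0.002 -0.002 0.07 0.9; 0.002 -0.002 0.07 0.9' 1
python3 -m inch '0 0 0 0; 0 0 0 0; 0 0 0 0; 0 0 0 0; 0 0 0 0' -1
python3 -m inch '0 0 0 0; 0 0 0 0; 0 0 -0.003 0; 0 0 -0.006 0; 0 0 -0.01 0'
python3 -m inch '0 0 -0.02 0; 0 0 -0.05 0; 0 0 -0.08 0; 0 0 -0.11 0; 0 0 -0.12 0'
python3 -c "
from h import *
to(.46,-.327,.17,2.7)"
```

```text
t: 17.75
tcp_pos: [0.5546, 0.1027, 0.0384]
tool_rot: [0.202, 0.979, -0.001, -0.001]
ft_force: [0.5, -0.5, 0.6]
gripper_width: 0.0857
finger_force: 0.0
t: 18.17
tcp_pos: [0.5558, 0.1034, 0.0405]
tool_rot: [0.203, 0.979, 0.001, 0.001]
ft_force: [6.6, 11.5, 2.7]
gripper_width: 0.0257
finger_force: 9.1
t: 18.58
tcp_pos: [0.5539, 0.1025, 0.048]
tool_rot: [0.203, 0.979, -0.001, -0.002]
ft_force: [-0.4, -1.0, -6.7]
gripper_width: 0.0244
finger_force: 59.1
t: 19.0
tcp_pos: [0.5569, 0.103, 0.1748]
tool_rot: [0.203, 0.979, 0.001, 0.003]
ft_force: [1.6, 0.1, -4.1]
gripper_width: 0.0241
finger_force: 60.2
tool mm [ -81.8 -433.1    4.8] twist -26.1 now [0.5569 0.103  0.1748] -23.39
```

```bash
python3 -m inch '-0.003 -0.018 0 0; -0.009 -0.05 0 0; -0.015 -0.083 0 0; -0.021 -0.115 0 0; -0.027 -0.15 0 0'
python3 -m inch '-0.006 -0.035 0 0; -0.013 -0.07 0 0; -0.019 -0.105 0 0; -0.025 -0.14 0 0; -0.031 -0.17 0 0'
python3 -m inch '0 -0.025 0 -6; 0 -0.05 0 -12; 0 -0.07 0 -18; 0 -0.08 0 -24; 0 -0.08 0 -26'
python3 -c "
from h import *
print(read_state()['ft_force'])
to(.486,-.327,.12,2.7)"
```

```text
t: 19.42
tcp_pos: [0.519, -0.0466, 0.1672]
tool_rot: [0.202, 0.979, -0.0, -0.002]
ft_force: [0.4, -0.9, -6.1]
gripper_width: 0.0245
finger_force: 60.1
t: 19.83
tcp_pos: [0.4795, -0.2156, 0.1675]
tool_rot: [0.203, 0.979, 0.0, -0.002]
ft_force: [1.8, 0.2, -5.9]
gripper_width: 0.0242
finger_force: 60.2
t: 20.25
tcp_pos: [0.4475, -0.2888, 0.1671]
tool_rot: [-0.024, 1.0, 0.001, -0.002]
ft_force: [1.0, 0.6, -6.4]
gripper_width: 0.024
finger_force: 60.2
[ 0.9713532   0.63228889 -6.3701438 ]
tool mm [-36.6 -40.   47.1] twist 0.1 now [ 0.4475 -0.2888  0.1671] 2.75
```

```bash
python3 -m inch '-0.012 -0.013 0 0; -0.025 -0.027 0 0; -0.0366 -0.04 0.012 0; -0.0366 -0.04 0.03 0; -0.0366 -0.04 0.047 0'
python3 -m inch '0 0 0.004 0; 0 0 0.008 0; 0 0 0.010 0; 0 0 0.012 0; 0 0 0.012 0'
python3 -c "
from h import *
f=grab_frame('side');cv2.imwrite('pics/s3.png',cv2.resize(f['pixels'][100:250,330:530,::-1],(800,600)))
print(read_state()['ft_force'])
to(.486,-.327,.102,2.7)"
```

```text
t: 20.67
tcp_pos: [0.4873, -0.3256, 0.1191]
tool_rot: [-0.022, 1.0, 0.001, -0.002]
ft_force: [-0.2, 0.4, -7.4]
gripper_width: 0.0244
finger_force: 60.9
t: 21.08
tcp_pos: [0.4884, -0.3254, 0.1113]
tool_rot: [-0.023, 1.0, -0.0, 0.0]
ft_force: [-1.1, 0.4, -6.8]
gripper_width: 0.0244
finger_force: 60.7
[-0.49239237  0.61674916 -6.68788747]
tool mm [ 2.6 -1.4  9.6] twist -0.1 now [ 0.4885 -0.3254  0.1116] 2.63
```

View pics/s3.png

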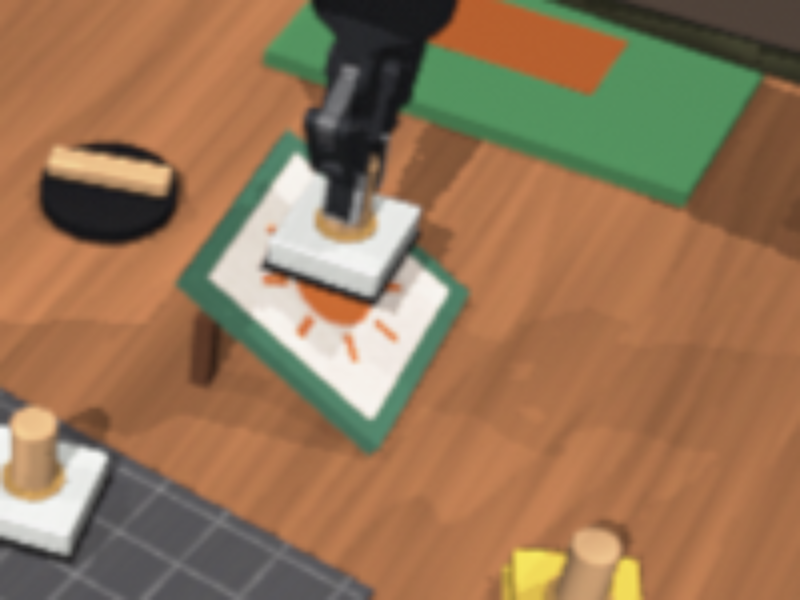

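Weight A hangs level over the orange print and lines up with it. I'll lower it slowly to contact.

```bash
python3 -m inch '0.001 -0.001 0.002 0; 0.002 -0.001 0.004 0; 0.002 -0.001 0.006 0; 0.002 -0.001 0.007 0; 0.002 -0.001 0.007 0'
python3 -m inch '0 0 0.001 0; 0 0 0.002 0; 0 0 0.002 0; 0 0 0.002 0; 0 0 0.002 0'
```

```text
t: 21.55
tcp_pos: [0.4861, -0.3264, 0.1033]
tool_rot: [-0.023, 1.0, 0.0, -0.0]
ft_force: [0.2, -0.3, -6.4]
gripper_width: 0.0241
finger_force: 60.8
t: 21.97
tcp_pos: [0.4863, -0.3267, 0.1028]
tool_rot: [-0.023, 1.0, -0.0, 0.0]
ft_force: [-4.5, 3.0, 2.8]
gripper_width: 0.0241
finger_force: 61.7
```

```bash
python3 -m inch '0.001 0 0.0005 0; 0.002 0 0.0012 0; 0.003 0 0.002 0; 0.004 0 0.0025 0; 0.0045 0 0.003 0'
python3 -m inch '0.001 0 0.0008 0; 0.002 0 0.0016 0; 0.003 0 0.0024 0; 0.004 0 0.0033 0; 0.0042 0 0.0036 0'
```

```text
t: 22.38
tcp_pos: [0.4835, -0.3274, 0.1009]
tool_rot: [-0.023, 1.0, -0.001, 0.003]
ft_force: [-0.5, 2.1, 7.6]
gripper_width: 0.0241
finger_force: 62.3
t: 22.8
tcp_pos: [0.4799, -0.3281, 0.0986]
tool_rot: [-0.023, 1.0, -0.002, 0.003]
ft_force: [-0.1, 1.6, 10.6]
gripper_width: 0.0246
finger_force: 62.5
```

```bash
python3 -m inch '0.001 0 0.0008 0; 0.002 0 0.0016 0; 0.003 0 0.0025 0; 0.0036 0 0.0035 0; 0.0038 0 0.004 0'
python3 -c "
from h import *
f=grab_frame('side');cv2.imwrite('pics/s4.png',cv2.resize(f['pixels'][120:220,350:470,::-1],(720,600)))"
```

```text
t: 23.22
tcp_pos: [0.4762, -0.3289, 0.096]
tool_rot: [-0.023, 1.0, -0.003, 0.004]
ft_force: [-2.4, 1.5, 17.6]
gripper_width: 0.0247
finger_force: 63.6
```

View pics/s4.png

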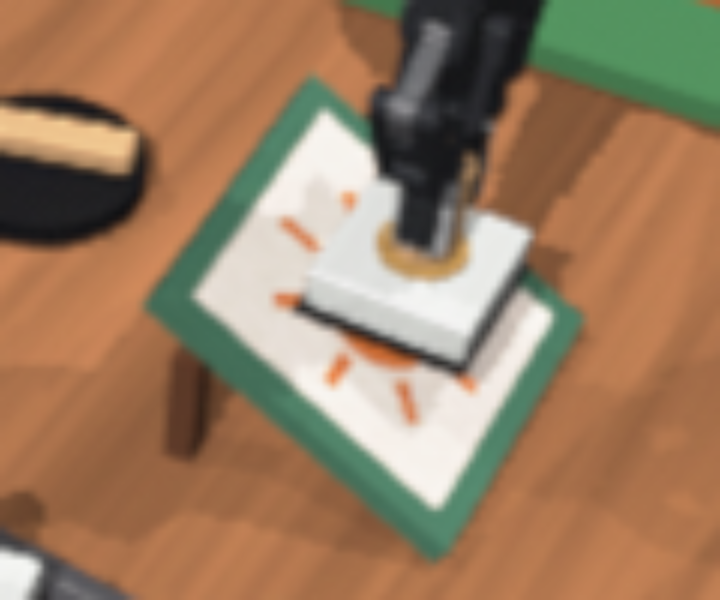

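```bash
python3 -m inch '-0.002 0 -0.004 0; -0.004 0 -0.006 0; -0.006 0 -0.008 0; -0.006 0 -0.008 0; -0.006 0 -0.008 0'
python3 -m inch '0 0 0 0; 0 0 0 0; 0 0 0 0; 0 0 0 0; 0 0 0 0' -0.42
python3 -c "
from h import *
s=read_state();print(s['ft_force'],s['moment'],s['finger_force'])
f=grab_frame('side');cv2.imwrite('pics/s5.png',cv2.resize(f['pixels'][120:220,350:470,::-1],(720,600)))"
```

```text
t: 23.68
tcp_pos: [0.4782, -0.3271, 0.0979]
tool_rot: [-0.022, 1.0, 0.0, -0.002]
ft_force: [-5.8, -1.4, -0.3]
gripper_width: 0.0246
finger_force: 61.5
t: 24.1
tcp_pos: [0.4782, -0.3271, 0.0979]
tool_rot: [-0.022, 1.0, 0.0, -0.002]
ft_force: [-5.2, -1.9, -1.0]
gripper_width: 0.0249
finger_force: 36.8
[-5.19474954 -1.87868335 -1.03807752] [-0.55673943  1.76200774 -0.01981358] 36.82573199272156
```

View pics/s5.png

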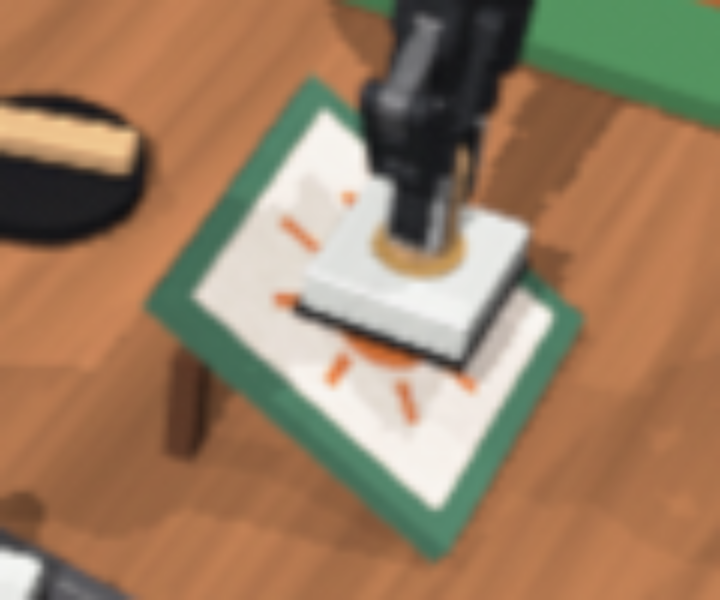

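Opening −0.42 gives a lighter grip (37 N), so the grip force can be adjusted. I'll loosen it further so the handle can pivot.

```bash
python3 -m inch '0 0 0 0; 0 0 0 0; 0 0 0 0; 0 0 0 0; 0 0 0 0' -0.405
python3 -m inch '0.001 0 0.001 0; 0.002 0 0.002 0; 0.003 0 0.003 0; 0.0035 0 0.004 0; 0.0035 0 0.004 0'
```

```text
t: 24.57
tcp_pos: [0.4783, -0.3271, 0.0978]
tool_rot: [-0.022, 1.0, 0.0, -0.002]
ft_force: [-5.4, -1.2, -0.7]
gripper_width: 0.0255
finger_force: 15.5
t: 24.98
tcp_pos: [0.4762, -0.3272, 0.0958]
tool_rot: [-0.023, 1.0, -0.0, 0.0]
ft_force: [-5.8, -0.1, 4.3]
gripper_width: 0.0255
finger_force: 16.1
```

```bash
python3 -m inch '0.001 0 0.0008 0; 0.002 0 0.0016 0; 0.003 0 0.0025 0; 0.004 0 0.0035 0; 0.0042 0 0.0038 0'
python3 -m inch '0.001 0 0.001 0; 0.002 0 0.002 0; 0.003 0 0.003 0; 0.0038 0 0.004 0; 0.0038 0 0.004 0'
```

```text
t: 25.4
tcp_pos: [0.4718, -0.3273, 0.0912]
tool_rot: [-0.023, 1.0, -0.0, -0.0]
ft_force: [-4.0, -1.1, 3.2]
gripper_width: 0.0256
finger_force: 16.2
t: 25.82
tcp_pos: [0.4681, -0.3273, 0.0868]
tool_rot: [-0.023, 1.0, 0.0, -0.0]
ft_force: [-2.4, -2.3, 0.9]
gripper_width: 0.0257
finger_force: 16.1
```

```bash
python3 -m inch '0.0008 0 0.001 0; 0.0016 0 0.002 0; 0.0024 0 0.0034 0; 0.003 0 0.0045 0; 0.0034 0 0.005 0'
python3 -m inch '0.0007 0 0.001 0; 0.0014 0 0.002 0; 0.002 0 0.003 0; 0.0025 0 0.004 0; 0.0025 0 0.004 0'
python3 -c "
from h import *
f=grab_frame('side');cv2.imwrite('pics/s6.png',cv2.resize(f['pixels'][120:220,350:470,::-1],(720,600)))"
```

```text
t: 26.23
tcp_pos: [0.4647, -0.3275, 0.082]
tool_rot: [-0.023, 1.0, 0.0, -0.0]
ft_force: [-3.1, -1.1, 2.0]
gripper_width: 0.0254
finger_force: 16.3
t: 26.65
tcp_pos: [0.4622, -0.3275, 0.078]
tool_rot: [-0.023, 1.0, 0.0, -0.0]
ft_force: [-3.2, -2.6, -0.1]
gripper_width: 0.0256
finger_force: 16.3
```

View pics/s6.png

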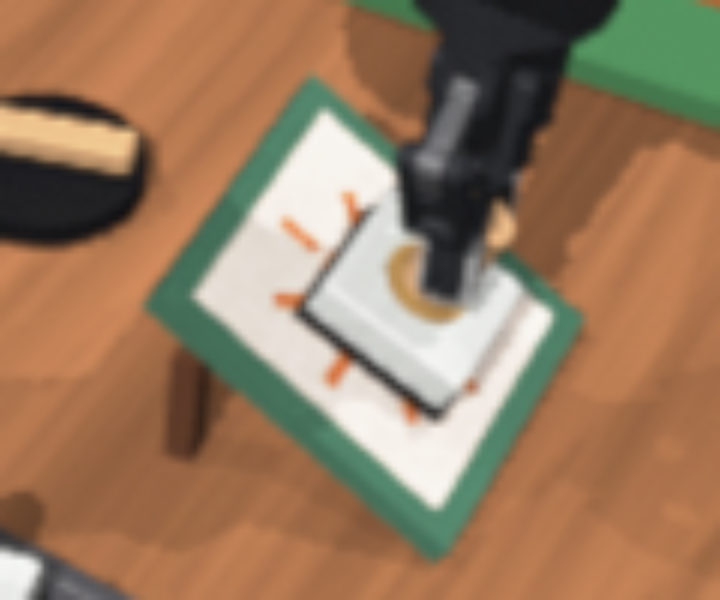

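The weight has pivoted almost flat on the print. I'll finish the last few degrees until the force rises.

```bash
python3 -m inch '0.0004 0 0.0008 0; 0.0008 0 0.0016 0; 0.001 0 0.002 0; 0.001 0 0.002 0; 0.001 0 0.002 0'
python3 -m inch '0.0003 0 0.0005 0; 0.0006 0 0.001 0; 0.0006 0 0.001 0; 0.0006 0 0.001 0; 0.0006 0 0.001 0'
```

```text
t: 27.12
tcp_pos: [0.4613, -0.3276, 0.0762]
tool_rot: [-0.023, 1.0, 0.0, -0.0]
ft_force: [-4.3, -2.4, -0.3]
gripper_width: 0.0258
finger_force: 16.4
t: 27.53
tcp_pos: [0.4608, -0.3276, 0.0753]
tool_rot: [-0.023, 1.0, 0.0, -0.0]
ft_force: [-3.5, -2.6, 1.1]
gripper_width: 0.0253
finger_force: 16.4
```

```bash
python3 -m inch '0.0003 0 0.0006 0; 0.0006 0 0.001 0; 0.0006 0 0.001 0; 0.0006 0 0.001 0; 0.0006 0 0.001 0'
python3 -m inch '0.0002 0 0.0006 0; 0.0004 0 0.001 0; 0.0004 0 0.001 0; 0.0004 0 0.001 0; 0.0004 0 0.001 0'
```

```text
t: 27.95
tcp_pos: [0.4603, -0.3276, 0.0743]
tool_rot: [-0.023, 1.0, 0.0, 0.0]
ft_force: [-2.3, -0.7, -0.3]
gripper_width: 0.0254
finger_force: 16.4
t: 28.37
tcp_pos: [0.4597, -0.3276, 0.0732]
tool_rot: [-0.023, 1.0, 0.0, -0.0]
ft_force: [-3.0, -0.9, 0.0]
gripper_width: 0.0255
finger_force: 16.4
```

```bash
python3 -m inch '0 0 0 0; 0 0 0 0; 0 0 0 0; 0 0 0 0; 0 0 0 0' -0.395
python3 -m inch '0 0 0 0; 0 0 0 0; 0 0 0 0; 0 0 0 0; 0 0 0 0' -0.38
python3 -m inch '0 0 0 0; 0 0 0 0; 0 0 0 0; 0 0 0 0; 0 0 0 0' -0.3
python3 -c "
from h import *
f=grab_frame('side');cv2.imwrite('pics/s7.png',cv2.resize(f['pixels'][120:220,350:470,::-1],(720,600)))"
```

```text
t: 28.78
tcp_pos: [0.4596, -0.3275, 0.0728]
tool_rot: [-0.023, 1.0, 0.0, -0.0]
ft_force: [-2.6, -1.0, -2.8]
gripper_width: 0.0259
finger_force: 3.5
t: 29.2
tcp_pos: [0.4603, -0.3277, 0.0738]
tool_rot: [-0.023, 1.0, -0.0, 0.001]
ft_force: [1.1, 1.1, 0.6]
gripper_width: 0.0263
finger_force: 0.2
t: 29.62
tcp_pos: [0.4598, -0.3277, 0.0733]
tool_rot: [-0.023, 1.0, 0.0, -0.0]
ft_force: [0.4, -0.0, -0.2]
gripper_width: 0.03
finger_force: 0.0
```

View pics/s7.png

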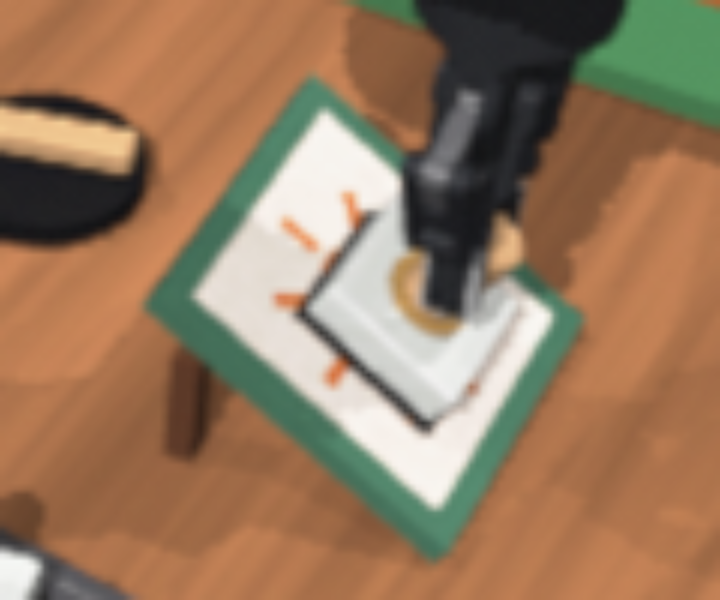

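A sits flat on the print, roughly centred, and holds with the grip open. Next I'll retreat and go to C.

```bash
python3 -m inch '0 0 0 0; 0 0 0 0; 0 0 -0.01 0; 0 0 -0.035 0; 0 0 -0.07 0' 1
python3 -m inch '0 0 -0.005 0; -0.02 0.035 -0.01 -2; -0.04 0.07 -0.01 -5; -0.06 0.105 -0.01 -7.5; -0.08 0.14 -0.01 -7.5'
python3 -c "
from h import *
to(.5723,-.1211,.11,10.2)"
```

```text
t: 30.08
tcp_pos: [0.4583, -0.3269, 0.1417]
tool_rot: [-0.023, 1.0, 0.001, -0.003]
ft_force: [0.9, -0.3, 0.2]
gripper_width: 0.0855
finger_force: 0.0
t: 30.5
tcp_pos: [0.5341, -0.1828, 0.1548]
tool_rot: [-0.089, 0.996, -0.0, 0.001]
ft_force: [0.9, -0.1, -0.2]
gripper_width: 0.0851
finger_force: 0.0
tool mm [-48.6  54.   44.8] twist 0.0 now [ 0.5341 -0.1828  0.1548] 10.2
```

```bash
python3 -m inch '-0.023 0.025 0 0; -0.0475 0.053 0 0; -0.0475 0.053 0.02 0; -0.0475 0.053 0.045 0; -0.0475 0.053 0.06 0'
python3 -c "
from h import *
to(.5723,-.1211,.0395,10.2)"
```

```text
t: 30.92
tcp_pos: [0.5706, -0.1226, 0.0918]
tool_rot: [-0.089, 0.996, 0.0, -0.001]
ft_force: [0.1, 0.6, -1.1]
gripper_width: 0.0853
finger_force: 0.0
tool mm [-1.9  1.1 52.3] twist -0.0 now [ 0.5706 -0.1226  0.0918] 10.2
```

```bash
python3 -m inch '-0.001 0.001 0.02 0; -0.001 0.001 0.04 0; -0.001 0.001 0.05 0; -0.001 0.001 0.052 0; -0.001 0.001 0.052 0'
python3 -m inch '0 0 0 0; 0 0 0 0; 0 0 0 0; 0 0 0 0; 0 0 0 0' -1
python3 -m inch '0 0 0 0; 0 0 0 0; 0 0 -0.003 0; 0 0 -0.006 0; 0 0 -0.01 0'
python3 -m inch '0 0 -0.02 0; 0 0 -0.05 0; 0 0 -0.08 0; 0 0 -0.11 0; 0 0 -0.12 0'
python3 -c "
from h import *
to(.462,.3434,.17,-5.2)"
```

```text
t: 31.33
tcp_pos: [0.5716, -0.1227, 0.0416]
tool_rot: [-0.088, 0.996, -0.0, -0.0]
ft_force: [-0.1, 0.0, 1.0]
gripper_width: 0.0852
finger_force: 0.0
t: 31.75
tcp_pos: [0.5719, -0.1222, 0.042]
tool_rot: [-0.088, 0.996, 0.0, 0.001]
ft_force: [-0.0, 4.9, 1.3]
gripper_width: 0.0257
finger_force: 6.5
t: 32.17
tcp_pos: [0.5702, -0.1224, 0.0495]
tool_rot: [-0.088, 0.996, 0.0, -0.002]
ft_force: [-0.2, -0.1, -7.3]
gripper_width: 0.0241
finger_force: 59.1
t: 32.58
tcp_pos: [0.573, -0.1232, 0.1765]
tool_rot: [-0.088, 0.996, -0.001, 0.003]
ft_force: [0.9, 0.5, -3.6]
gripper_width: 0.024
finger_force: 60.1
tool mm [ 27.4 478.8   6.5] twist 15.3 now [ 0.573  -0.1232  0.1765] 10.11
```

```bash
python3 -m inch '0.001 0.018 0 0; 0.003 0.05 0 0; 0.005 0.085 0 0; 0.007 0.12 0 0; 0.009 0.155 0 0'
python3 -m inch '0.002 0.036 0 0; 0.004 0.072 0 0; 0.006 0.108 0 0; 0.008 0.144 0 0; 0.01 0.18 0 0'
python3 -m inch '0 0.035 0 5; 0 0.07 0 10; 0 0.1 0 15.3; 0 0.12 0 15.3; 0 0.13 0 15.3'
python3 -c "
from h import *
to(.463,.3434,.11,-5.2)"
```

```text
t: 33.0
tcp_pos: [0.5342, 0.0297, 0.1694]
tool_rot: [-0.088, 0.996, 0.0, -0.001]
ft_force: [0.9, 0.6, -6.8]
gripper_width: 0.0242
finger_force: 60.0
t: 33.42
tcp_pos: [0.4927, 0.2054, 0.1697]
tool_rot: [-0.088, 0.996, -0.0, -0.001]
ft_force: [1.3, 0.3, -6.0]
gripper_width: 0.0247
finger_force: 60.1
t: 33.83
tcp_pos: [0.4697, 0.3341, 0.1689]
tool_rot: [0.044, 0.999, -0.001, -0.001]
ft_force: [0.4, -1.2, -6.6]
gripper_width: 0.024
finger_force: 60.1
tool mm [ 7.5  8.7 58.9] twist 0.1 now [0.4697 0.3341 0.1689] -5.07
```

```bash
python3 -m inch '0.004 0.004 0.015 0; 0.0065 0.0085 0.03 0; 0.0065 0.0085 0.045 0; 0.0065 0.0085 0.055 0; 0.0065 0.0085 0.058 0'
python3 -m inch '0 0 0.004 0; 0 0 0.008 0; 0 0 0.012 0; 0 0 0.014 0; 0 0 0.014 0'
python3 -c "
from h import *
to(.463,.3434,.09,-5.2)"
```

```text
t: 34.25
tcp_pos: [0.4644, 0.3396, 0.1099]
tool_rot: [0.045, 0.999, -0.002, -0.002]
ft_force: [0.5, -0.6, -7.3]
gripper_width: 0.024
finger_force: 60.1
t: 34.67
tcp_pos: [0.4654, 0.3408, 0.0991]
tool_rot: [0.045, 0.999, -0.0, -0.0]
ft_force: [-1.3, 0.2, -6.7]
gripper_width: 0.0246
finger_force: 60.1
tool mm [2.7 2.4 9.1] twist 0.0 now [0.4654 0.3408 0.0991] -5.19
```

```bash
python3 -m inch '0.001 0.001 0.002 0; 0.002 0.002 0.004 0; 0.002 0.002 0.005 0; 0.002 0.002 0.005 0; 0.002 0.002 0.005 0'
python3 -m inch '0 0 0.001 0; 0 0 0.002 0; 0 0 0.003 0; 0 0 0.003 0; 0 0 0.003 0'
```

```text
t: 35.08
tcp_pos: [0.4637, 0.3432, 0.0944]
tool_rot: [0.045, 0.999, -0.0, 0.0]
ft_force: [0.3, 0.2, -6.0]
gripper_width: 0.0243
finger_force: 60.1
t: 35.5
tcp_pos: [0.4637, 0.3431, 0.0913]
tool_rot: [0.045, 0.999, -0.0, -0.0]
ft_force: [-1.2, 0.6, -7.2]
gripper_width: 0.0243
finger_force: 60.1
```

```bash
python3 -m inch '0 0 0.001 0; 0 0 0.002 0; 0 0 0.002 0; 0 0 0.002 0; 0 0 0.002 0'
python3 -m inch '0 0 0.001 0; 0 0 0.001 0; 0 0 0.001 0; 0 0 0.001 0; 0 0 0.001 0'
```

```text
t: 35.92
tcp_pos: [0.4638, 0.3433, 0.0904]
tool_rot: [0.045, 0.999, 0.0, 0.0]
ft_force: [-4.2, -0.7, 2.0]
gripper_width: 0.0243
finger_force: 61.1
t: 36.33
tcp_pos: [0.4638, 0.3433, 0.0902]
tool_rot: [0.045, 0.999, 0.0, 0.0]
ft_force: [-7.3, -2.3, 6.5]
gripper_width: 0.024
finger_force: 61.6
```

```bash
python3 -m inch '0 0 -0.001 0; 0 0 -0.001 0; 0 0 -0.001 0; 0 0 -0.001 0; 0 0 -0.001 0' -0.405
python3 -m inch '0.001 0 0.0004 0; 0.002 0 0.001 0; 0.003 0 0.002 0; 0.004 0 0.003 0; 0.0045 0 0.0034 0'
python3 -m inch '0.001 0 0.0008 0; 0.002 0 0.0016 0; 0.003 0 0.0025 0; 0.004 0 0.0035 0; 0.0044 0 0.0037 0'
```

```text
t: 36.75
tcp_pos: [0.4638, 0.3434, 0.0901]
tool_rot: [0.045, 0.999, 0.0, 0.0]
ft_force: [-5.4, -1.1, 2.9]
gripper_width: 0.0254
finger_force: 15.0
t: 37.17
tcp_pos: [0.4591, 0.3438, 0.0861]
tool_rot: [0.045, 0.999, 0.0, 0.0]
ft_force: [-3.2, -0.6, 3.6]
gripper_width: 0.0251
finger_force: 15.2
t: 37.58
tcp_pos: [0.4547, 0.344, 0.0818]
tool_rot: [0.045, 0.999, 0.0, -0.0]
ft_force: [-1.3, 1.9, 0.7]
gripper_width: 0.0258
finger_force: 15.1
```

```bash
python3 -m inch '0.001 0 0.001 0; 0.002 0 0.002 0; 0.003 0 0.003 0; 0.004 0 0.004 0; 0.0044 0 0.0046 0'
python3 -m inch '0.001 0 0.001 0; 0.002 0 0.002 0; 0.003 0 0.003 0; 0.0042 0 0.0045 0; 0.0042 0 0.0048 0'
python3 -c "
from h import *
f=grab_frame('side');cv2.imwrite('pics/s8.png',cv2.resize(f['pixels'][340:480,170:338,::-1],(720,600)))"
```

```text
t: 38.0
tcp_pos: [0.4503, 0.3443, 0.0773]
tool_rot: [0.045, 0.999, -0.0, -0.0]
ft_force: [-1.1, 1.0, -0.4]
gripper_width: 0.0255
finger_force: 15.1
t: 38.42
tcp_pos: [0.4461, 0.3445, 0.0729]
tool_rot: [0.045, 0.999, -0.0, -0.0]
ft_force: [-1.8, -0.2, 0.5]
gripper_width: 0.0255
finger_force: 15.2
```

View pics/s8.png

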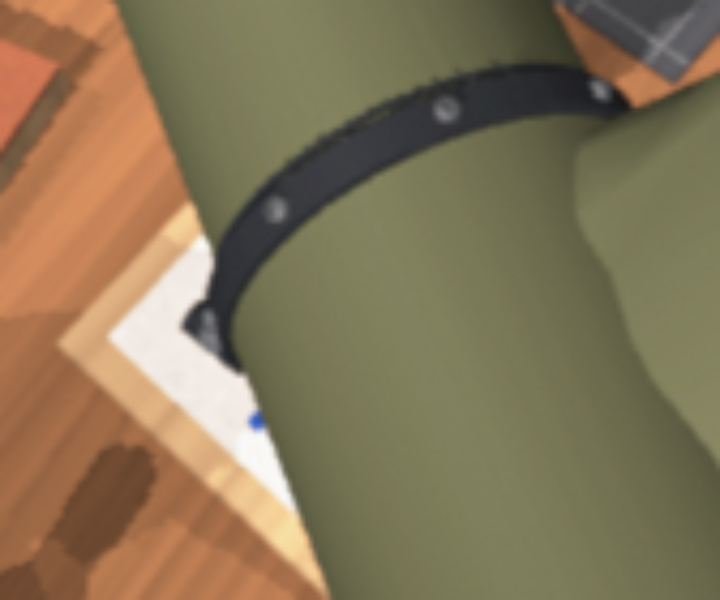

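The arm hides the weight in that view. By geometry the grip lies 54.8 mm along the board normal (about 55 mm expected when flat), so the weight should be flat. I'll settle it 1 mm more, then release in stages.

```bash
python3 -m inch '0.0002 0 0.0005 0; 0.0004 0 0.001 0; 0.0004 0 0.001 0; 0.0004 0 0.001 0; 0.0004 0 0.001 0'
python3 -m inch '0 0 0 0; 0 0 0 0; 0 0 0 0; 0 0 0 0; 0 0 0 0' -0.395
python3 -m inch '0 0 0 0; 0 0 0 0; 0 0 0 0; 0 0 0 0; 0 0 0 0' -0.38
python3 -m inch '0 0 0 0; 0 0 0 0; 0 0 0 0; 0 0 0 0; 0 0 0 0' -0.3
python3 -c "
from h import *
print(read_state()['finger_force'])"
```

```text
t: 38.88
tcp_pos: [0.4461, 0.3446, 0.0729]
tool_rot: [0.045, 0.999, -0.0, 0.0]
ft_force: [-3.0, -2.7, 5.0]
gripper_width: 0.0258
finger_force: 15.6
t: 39.3
tcp_pos: [0.4461, 0.3446, 0.0726]
tool_rot: [0.045, 0.999, -0.0, 0.0]
ft_force: [-2.5, -2.7, 5.7]
gripper_width: 0.0259
finger_force: 3.8
t: 39.72
tcp_pos: [0.4457, 0.3448, 0.0715]
tool_rot: [0.045, 0.999, 0.0, -0.0]
ft_force: [0.3, -0.1, -0.0]
gripper_width: 0.0263
finger_force: 0.1
t: 40.13
tcp_pos: [0.4459, 0.3448, 0.0719]
tool_rot: [0.045, 0.999, 0.0, -0.0]
ft_force: [-0.4, 1.1, -0.6]
gripper_width: 0.0301
finger_force: 0.0
0.0
```

Force rose, so it is flat. I'll open fully, rise, move clear over the mat, and check both boards.

```bash
python3 -m inch '0 0 0 0; 0 0 0 0; 0 0 -0.01 0; 0 0 -0.035 0; 0 0 -0.07 0' 1
python3 -m inch '0 0 -0.04 0; 0 -0.02 -0.07 0; 0 -0.06 -0.08 0; 0 -0.1 -0.08 0; 0 -0.14 -0.08 0'
python3 -m inch '0 -0.04 0 0; 0 -0.08 0 0; 0 -0.1 0 0; 0 -0.12 0 0; 0 -0.12 0 0'
python3 - <<'E'
from h import *
a=grab_frame("side");f=grab_frame("top")
cv2.imwrite("pics/end.png",np.vstack([cv2.resize(f["pixels"][180:330,90:530],(800,273)),cv2.resize(a["pixels"][120:480,150:500],(336,327)).repeat(1,0) if 0 else np.pad(cv2.resize(a["pixels"][120:480,150:480],(300,327)),((0,0),(0,500),(0,0)))])[:,:,::-1])
print(read_state()['tcp_pos'],read_state()['t'])
E
```

```text
t: 40.55
tcp_pos: [0.4447, 0.3435, 0.1403]
tool_rot: [0.045, 0.999, -0.002, -0.002]
ft_force: [0.5, 1.1, 0.2]
gripper_width: 0.0849
finger_force: 0.0
t: 40.97
tcp_pos: [0.4331, 0.2043, 0.2239]
tool_rot: [0.045, 0.999, 0.001, 0.001]
ft_force: [0.1, -0.9, -0.9]
gripper_width: 0.0856
finger_force: 0.0
t: 41.38
tcp_pos: [0.4222, 0.0831, 0.2236]
tool_rot: [0.047, 0.999, 0.001, 0.001]
ft_force: [0.1, -0.7, 0.1]
gripper_width: 0.0856
finger_force: 0.0
[0.42248669 0.08536596 0.22288194] 41.4833
```

View pics/end.png

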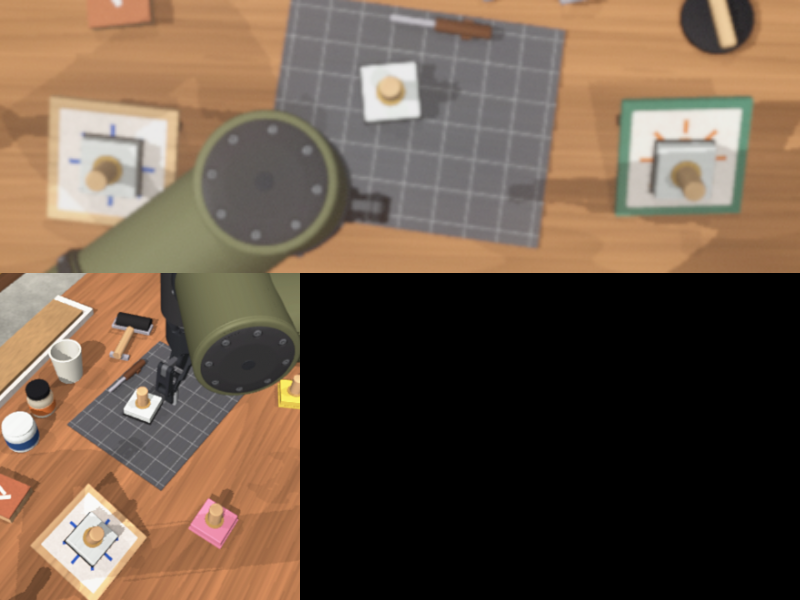

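The final picture shows C flat on the blue print, A flat on the orange print and B standing on the mat. The bystanders look undisturbed and the arm is clear, so I'm handing in.

```bash
python3 -c "
from bench import *
print(finish_job())"
```

```text
the job is handed in; nothing more can be done
None
```

I handed the job in at about 41 s: the grippiest weight (leftmost at the start) lies flat on the steep green board, the middling one (rightmost) flat on the shallow wooden board, and the slippery one (middle) stands on the mat; no verdict came back.

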